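Move a filter cell from its push-to-release dock to the keyed filter holder

TASK

Push the filter cell with the straight bar grip down in its storage dock until the hooks let go and it springs up, then pull it out. Fit it into the filter holder, turning it until its blade drops into the slot and its flange sits flush on the collar, and let go. Leave the cell with the round knob latched where it is, and do not knock over the small brown bottle or the little beaker.

Things in the scene. Friction and masses are not known exactly. Their poses are not given: they have to be found in the camera images.
- bar_cell_center (a point): Centre of the filter cell to move, 29 mm above its underside; axes are the cell's, z up. Cell 58 mm tall, 0.12 kg, a half turn about z gives the same shape. On top a straight black bar grip: 34 mm along x, 10 mm thick along y, from the flange's top (3 mm above this point) to 29 mm above it. Starts latched in one of the dock's two bays, its x along the dock's x.
- bar_cell: The same cell; origin at the centre of its underside. From below: an aluminium blade 40 mm along x, 12 mm along y, 24 mm tall; then a round aluminium flange 52 mm across, 8 mm thick, with a small lug at +x and -x reaching out to 29 mm, each with a ridge 4 mm tall on its outer edge; then the bar grip.
- knob_cell_center (a point): Centre of the other filter cell: the same but with a round black knob 28 mm across in place of the bar. Latched in the dock's other bay; it stays there.
- dock: Fixed grey storage dock, 134 x 220 x 36 mm; origin at the centre of its underside, z up. Bays at y = +55 and -55 mm; in each the cell's blade stands in a pocket on a sprung lifter and two steel hooks, 20 to 48 mm out along +x and -x, tops 61 mm above the table, hold down the flange's lugs. A latched cell's centre is 48 mm above the table.
- lifter_a (a joint): Sprung lifter under the bay at the dock's y = +55 mm, m, up positive: 0 latched, -0.007 cell pressed fully down on the dock (hard stop), 0.012 sprung up. Pressing takes 4 to 5 N; after about 5 to 6 mm both hooks slide outward by themselves. When let go, the cell rises to 12 mm above its latched height and stands loose, blade tip 5 mm in the pocket, to be lifted straight out.
- lifter_b (a joint): The same for the bay at the dock's y = -55 mm. Without the press the hooks do not let go; pulling alone does not free the cell.
- seat (a point): Centre of the top of the filter holder's round black collar, 32 mm above the table; axes are the holder's, z up. Collar 61 mm outside, 49 mm inside diameter, 8 mm tall. In its floor, 8 mm below this point, a slot 45 mm along x by 17 mm along y, 18 mm deep, its edges bevelled 2 mm.
- holder: Fixed aluminium filter holder, 90 x 90 x 24 mm under the collar, hose barbs at +x and -x; origin at the centre of its underside. A blade turned off the slot stands on the collar's floor, cell centre 21 mm above the collar's top; within about 0.12 rad of the holder's x, either way round, it can drop 16 mm until the flange lies on the collar, cell centre 5 mm above its top.
- bottle_center (a point): Centre of a small brown bottle with white cap, 42 mm across, 86 mm tall, standing loose at the table's front left; z up.
- beaker_center (a point): Centre of a little glass beaker, 50 mm across, 59 mm tall, standing loose at the front right; z up.
Not all that is in view belongs to the job. Leave any orange or pink look-alike of the bar_cell alone.

How it is judged:
On the way, in this order (a step that is already met when the one before it is completed fails the run):
1. the bar cell is pushed at least 4 mm down into the dock (z of bar_cell_center in the frame of dock below 0.044 m), for 0.05 s.
2. it has sprung up at least 7 mm above its latched height (z of bar_cell_center in the frame of dock above 0.055 m), for 0.02 s.
3. it is pulled clear of the dock (z of bar_cell_center in the frame of dock above 0.1 m), for 0.1 s.
At the end, for the whole second after the job is handed in: The bar cell sits upright (within 0.08 rad) and at rest in the holder, its blade in the slot (within 0.2 rad of it and 6 mm of the seat's centre) and its flange on the collar within 3 mm; the knob cell is still latched within 5 mm of its start (horizontal distance between bar_cell_center and seat below 0.006 m and z of bar_cell_center in the frame of seat between 0.002 and 0.008 m and angle between the x axis of bar_cell_center and the x axis of seat, either way round below 0.2 rad and angle between bar_cell_center's own z axis and vertical below 0.08 rad and linear speed of bar_cell below 0.02 m/s and distance of knob_cell_center from where it was at the start of the episode below 0.005 m); the robot touches nothing.
It fails at once if the knob cell is moved more than 8 mm (released) (distance of knob_cell_center from where it was at the start of the episode above 0.008 m).
It fails at once if the brown bottle or the little beaker is knocked over (angle between any of bottle_center, beaker_center's own z axis and vertical above 0.7 rad).
It also fails if it takes over 51 s, if anything falls off the work surface, if the arm or the gripper's body presses on something with over 40 N, if the wrist force passes 120 N, or if a joint passes its speed limit or range.

ROBOT

A 6-joint arm with a two-finger parallel gripper is mounted at the origin on a cart in front of the work surface, level with it; the furniture and walls round the work are solid. World frame = base frame: x ahead of the robot, y to its left, z up, the work surface at z = 0. Lengths are in m, angles in rad, forces in N, time in s.
With the tool pointing down it reaches from about 0.325 to 0.85 m from the base axis. Payload 15.5 kg.
Tool frame: the origin (TCP) lies midway between the tips of the shut fingers; the grasp point (between the pads) lies pinch_z behind it (pinch_z is the distance from the TCP to the grasp point, in m); z points along the fingers, y is the line along which they close (so a half turn about z gives the same grasp; the last joint's range is limited). The gripper opens to 91 mm and grips with 3 to 60 N. Pads are 32 mm wide; open, the fingers measure 118 mm over their backs; the gripper's body (76 mm by 178 mm) begins 60 mm behind the grasp point.
Start: joints at [1.175, 0.494, 1.345, -0, 1.302, -0.096], TCP at [0.185, 0.597, 0.214] pointing down, gripper open.
Joint ranges: [-2.91, 2.91], [-0.82, 2.16], [0.22, 2.67], [-1.22, 4.37], [0.12, 2.79], [-3.08, 3.08]. Speed limits (rad/s): [1.89, 1.89, 2.57, 3.01, 3.01, 3.01].

INTERFACE

Orientations are given as a rotation vector (axis times angle).
In Python, from cell import observe, snapshot, sign_off, pinch_z gives the robot as it stands. The module is installed in compiled form; this text tells all that it offers.
- The arm moves only by the shell command python3 -m jog 'ROWS' [FORCE]. ROWS is a JSON object of lists of equal length, an entry for each row: "linear": the shift along the tool's x, y, z in cm, a list of three; "yaw": the turn about the tool's z in degrees; "fingers": the closure, from 0 (fully open) to 1 (shut). In form: {"linear": [[dx, dy, dz], ...], "yaw": [yaw, ...], "fingers": [fingers, ...]}. A call has 1 to 20 rows; each row shifts and turns the commanded pose from where the row before left it, along the tool's axes as they then stand; what a row does not reach is not made up. A row lasts 1/12 s, in which the tool goes at most 41.7 mm and 7.16 degrees, less where a joint would pass 70% of its speed; a pose out of reach is approached as far as the arm can. A call with a gripper value outside its range is refused whole. The fingers move at their own pace and stop on an object; FORCE is the grip in N (left out, the last holds). Time passes only in rows, so rows that do not move let the fingers close. It gives the time, the measured TCP pose, the force, the opening and the grip force at its end, in the units of the state.
- observe(): the state, without advancing time (a new reading comes with each control period).
- snapshot(name): name is "scene" or "top" or "wrist"; returns a dict with "img" (400x640x3 uint8, red, green, blue), "vertical_fov" (degrees; the focal length in pixels is half the picture's height over the tangent of half this angle, whatever the lens; pixels are square), "cx", "cy" (the principal point, pixels), "cam_to_world" (4x4, takes a point from camera to world coordinates); the wrist camera has in their place "T_tool_cam" (4x4, takes a point from camera to tool coordinates, whose origin is the TCP and whose axes are the flange's). Camera axes: x right, y down, z forward; pixel columns grow to the right and rows downward; lengths in m; the calibration is good to about 2 mm. A picture is of the moment at which its call begins: read the wrist's pose just before it. There is no depth.
- sign_off(): hands the job in; it is judged then, once.
The state is a dict: "t": time; "joint_positions": joint angles; "qvel": joint speeds; "tau": joint torques, N m; "eef_pos": TCP position; "eef_rot": TCP orientation; "ft_force": force on the tool from outside, world axes, zero at the start; "ft_torque": the same for the moment, N m; "gripper_width": finger opening in m; "gripper_force": force on a finger pad.
Only numpy, scipy, OpenCV 4.12 (cv2) and the standard library are available. Lean on these libraries where they do the work, as an engineer would, in place of code of your own. Each camera call takes 0.05 s, during which the arm holds its last target. There are 200 camera calls.

## Working session

There is one attempt and no reset: what is moved stays moved. The work goes in short steps, Python scripts to look and compute and a shell command to move; the robot and the scene stay as the last step left them, time stands still between calls to the robot, and variables do not carry over. Pictures are saved under pics/ and viewed, at most 10 in all, crops included, and the job is handed in when it is done.

```bash
mkdir -p pics; python3 - <<'E'
from cell import observe,snapshot,pinch_z
import cv2,numpy as np
o=observe();print(o,pinch_z)
for n in("scene","top"):
    s=snapshot(n);cv2.imwrite(f"pics/{n}0.png",s["img"][:,:,::-1]);print(n,s["vertical_fov"],s["cx"],s["cy"],np.round(s["cam_to_world"],4).tolist())
s=snapshot("wrist");print(s["vertical_fov"],s["cx"],s["cy"],np.round(s["T_tool_cam"],4).tolist())
E
```

```text
{'t': 0.0, 'joint_positions': array([ 1.17552214e+00,  4.94190118e-01,  1.34611479e+00,  2.12605033e-05,
        1.30251019e+00, -9.55301161e-02]), 'qvel': array([ 5.98385057e-05,  9.87975754e-04, -1.11324988e-03, -8.68420568e-04,
        3.19082216e-04,  1.12179203e-03]), 'tau': array([ 1.27596522e-03, -8.78823781e+01, -3.81848288e+01,  7.08699203e-02,
        5.32683462e-02, -1.92454008e-04]), 'eef_pos': array([0.18441026, 0.59678249, 0.21333949]), 'eef_rot': array([-4.69037609e-01, -3.10606082e+00,  1.85467800e-03]), 'ft_force': array([-0.05211962, -0.46887183,  0.43703146]), 'ft_torque': array([-0.01360985,  0.01145807, -0.03250981]), 'gripper_force': 0.0, 'gripper_width': 0.09069917824114199} 0.0188
scene 50.209267225511475 317.0429458163856 195.4973544867596 [[0.4944, -0.4921, 0.7165, -0.5691], [-0.8691, -0.2663, 0.4168, -0.6023], [-0.0143, -0.8288, -0.5594, 0.8708], [0.0, 0.0, 0.0, 1.0]]
top 47.07051352704328 318.79550710160044 191.05481151234602 [[-0.0202, -0.99, 0.1393, 0.3031], [-0.9995, 0.0235, 0.0225, -0.0139], [-0.0256, -0.1388, -0.99, 1.2656], [0.0, 0.0, 0.0, 1.0]]
65.07004631146684 319.6765828645817 201.17076214014375 [[-0.0014, -0.958, -0.2867, 0.0824], [1.0, -0.0014, -0.0002, 0.0013], [-0.0002, -0.2867, 0.958, -0.1714], [0.0, 0.0, 0.0, 1.0]]
```

View pics/scene0.png

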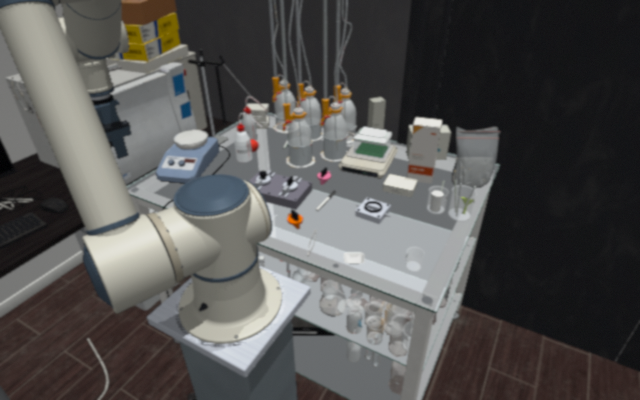

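View pics/top0.png

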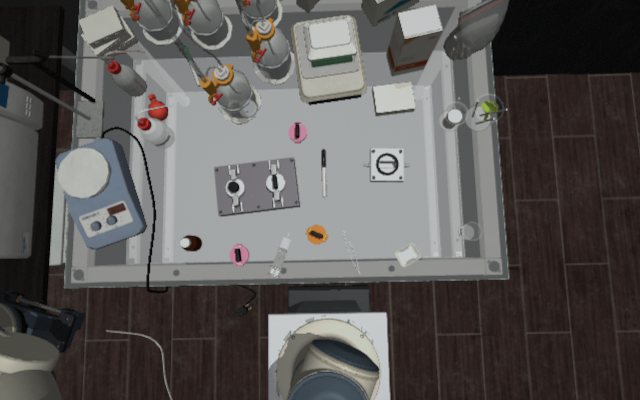

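The top view shows the dock at (257,187) with the round-knob cell at (235,188) and the bar cell at (275,183), and the holder at (387,164). Things that could be taken for the bar cell are the pink look-alikes at (297,131) and (239,255), the orange one at (316,235), and the knob cell at (235,188). I choose (275,183): silver flange, black bar, in the dock. The bottle is at (190,243) and the beaker at (470,232).

```bash
cat > h.py <<'E'
import numpy as np,cv2
from scipy.spatial.transform import Rotation as R
from cell import observe,snapshot,pinch_z
def ray(s,u,v,T):
    f=200/np.tan(np.radians(s["vertical_fov"]/2))
    d=T[:3,:3]@np.array([(u-s["cx"])/f,(v-s["cy"])/f,1]); return T[:3,3],d
def at(s,u,v,z,T):
    p,d=ray(s,u,v,T); return p+d*(z-p[2])/d[2]
def toolT(o):
    T=np.eye(4);T[:3,:3]=R.from_rotvec(o["eef_rot"]).as_matrix();T[:3,3]=o["eef_pos"];return T
E
python3 - <<'E'
from h import *
s=snapshot("top");T=s["cam_to_world"]
for n,u,v,z in[("bar",275,182,.077),("knob",235,187,.077),("seat",387,164,.032),("bottle",190,243,.08),("beak",470,232,.05)]: print(n,at(s,u,v,z,T).round(3))
i=s["img"][:,:,::-1]
a=cv2.resize(i[150:225,200:300],None,fx=4,fy=4,interpolation=2);b=cv2.resize(i[127:202,337:437],None,fx=4,fy=4,interpolation=2)
cv2.imwrite("pics/crop.png",np.hstack([a,b]))
print("tool axes\n",toolT(observe())[:3,:3].round(3))
E
```

```text
bar [0.497 0.128 0.077]
knob [0.486 0.233 0.077]
seat [ 0.547 -0.173  0.032]
bottle [0.342 0.349 0.08 ]
beak [ 0.356 -0.38   0.05 ]
tool axes
 [[-0.955  0.295 -0.   ]
 [ 0.295  0.955 -0.001]
 [ 0.    -0.001 -1.   ]]
```

View pics/crop.png

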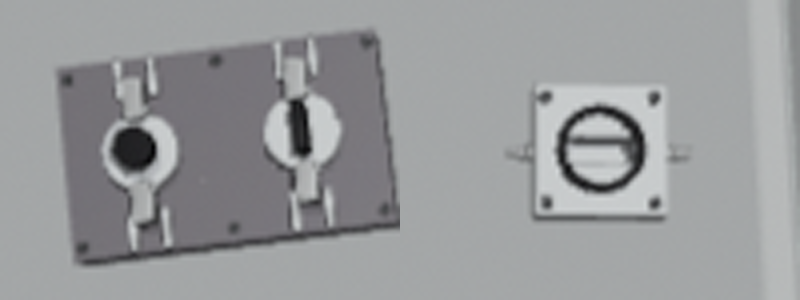

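The crop confirms the choice: the right bay holds the cell with the straight black bar, the left bay the round knob. The dock is turned about 6°, and the slot lies roughly along world y. Next I move over the bar cell.

```bash
python3 -m jog '{"linear":[[-2.4,-1.95,0],[-2.4,-1.95,0],[-2.4,-1.95,0],[-2.4,-1.95,0],[-2.4,-1.95,0],[-2.4,-1.95,0],[-2.4,-1.95,0],[-2.4,-1.95,0],[-2.4,-1.95,0],[-2.4,-1.95,0],[-2.4,-1.95,0],[-2.4,-1.95,0],[-2.4,-1.95,0],[-2.4,-1.95,0],[-2.4,-1.95,0],[-2.4,-1.95,0],[-2.4,-1.95,0],[-2.4,-1.95,0]],"yaw":[0,0,0,0,0,0,0,0,0,0,0,0,0,0,0,0,0,0],"fingers":[0,0,0,0,0,0,0,0,0,0,0,0,0,0,0,0,0,0]}'
python3 -m jog '{"linear":[[0,0,0],[0,0,0],[0,0,0],[0,0,0],[0,0,0],[0,0,0]],"yaw":[-5.8,-5.8,-5.8,-5.8,0,0],"fingers":[0,0,0,0.3,0.4,0.4]}' 30
python3 - <<'E'
from h import *
o=observe();s=snapshot("wrist");cv2.imwrite("pics/w1.png",s["img"][:,:,::-1]);T=toolT(o);print(o["eef_pos"],T[:3,:3].round(3),o["joint_positions"].round(2))
np.save("T1.npy",T)
E
```

```text
t: 1.7
eef_pos: [0.4942, 0.1327, 0.2139]
eef_rot: [-0.469, -3.106, -0.0]
ft_force: [0.7, -0.6, 0.1]
gripper_width: 0.0912
gripper_force: 0.0
t: 2.2
eef_pos: [0.4936, 0.1342, 0.2139]
eef_rot: [0.16, -3.137, 0.0]
ft_force: [-0.2, -0.3, 0.0]
gripper_width: 0.0744
gripper_force: 0.0
[0.49357907 0.13419485 0.21386548] [[-0.995 -0.102 -0.   ]
 [-0.102  0.995 -0.   ]
 [ 0.     0.    -1.   ]] [ 0.15  0.33  1.62  0.    1.19 -1.52]
```

View pics/w1.png

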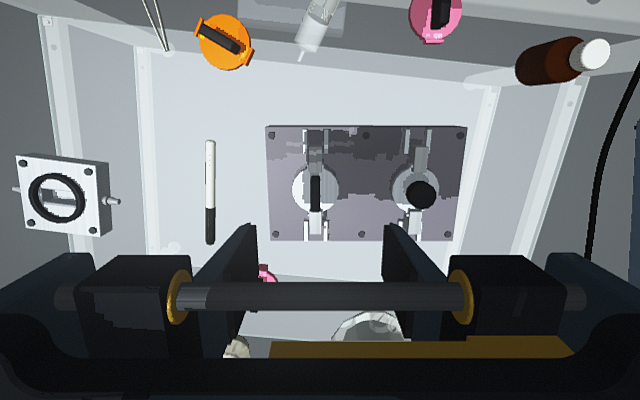

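The wrist view shows the bar cell at (315,193), the knob at (420,193), the dock edges square to the image, and the holder at (58,195). I will measure the bar top and the holder.

```bash
python3 - <<'E'
from h import *
o=observe();s=snapshot("wrist");C=toolT(o)@s["T_tool_cam"];g=cv2.cvtColor(s["img"],cv2.COLOR_RGB2GRAY)
for n,(x0,x1,y0,y1) in dict(bar=(300,332,165,222),knob=(395,445,165,222)).items():
    m=(g[y0:y1,x0:x1]<45).astype(np.uint8);k,l,st,ce=cv2.connectedComponentsWithStats(m);j=1+st[1:,4].argmax()
    print(n,st[j]+[x0,y0,0,0,0],ce[j]+[x0,y0],at(s,*(ce[j]+[x0,y0]),.075,C).round(4))
    P=[at(s,x+x0,y+y0,.077,C)[:2]*1000 for y,x in zip(*np.where(l==j))];r=cv2.minAreaRect(np.float32(P));print(r)
for u,v in[(266,126),(466,126),(256,240),(478,240)]: print(at(s,u,v,.036,C).round(4))
cv2.imwrite("pics/w2.png",np.hstack([cv2.resize(g[150:250,265:365],None,fx=4,fy=4,interpolation=2),cv2.resize(g[145:245,10:110],None,fx=4,fy=4,interpolation=2)]))
E
```

```text
bar [310 176  10  35 314] [314.98407643 193.16242038] [0.4965 0.1312 0.075 ]
((496.1107177734375, 130.6315155029297), (35.88599395751953, 9.317782402038574), 5.690334796905518)
knob [406 181  30  28 637] [420.60125589 194.29513344] [0.4869 0.2392 0.075 ]
((486.2943420410156, 238.3455352783203), (31.530315399169922, 26.005573272705078), 55.238136291503906)
[0.4372 0.0716 0.036 ]
[0.4156 0.2875 0.036 ]
[0.5725 0.0664 0.036 ]
[0.5458 0.3332 0.036 ]
```

View pics/w2.png

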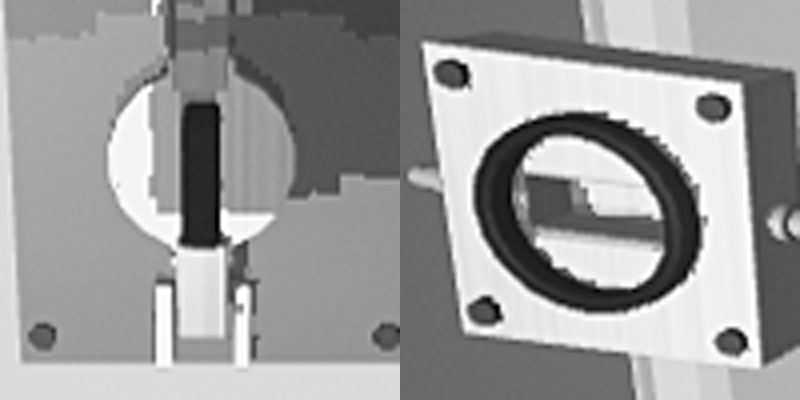

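```bash
python3 -m jog '{"linear":[[-0.18,-0.38,0],[0,0,2],[0,0,2],[0,0,2],[0,0,2],[0,0,2],[0,0,1],[0,0,0.5],[0,0,0],[0,0,0],[0,0,0]],"yaw":[0,0,0,0,0,0,0,0,0,0,0],"fingers":[0.4,0.4,0.4,0.4,0.4,0.4,0.4,0.4,0.4,0.4,0.4]}'
python3 - <<'E'
from h import *
o=observe();s=snapshot("wrist");T=toolT(o);C=T@s["T_tool_cam"];g=cv2.cvtColor(s["img"],cv2.COLOR_RGB2GRAY)
f=200/np.tan(np.radians(s["vertical_fov"]/2));q=np.linalg.inv(C)@[.4961,.1306,.077,1];u,v=q[:2]/q[2]*f+[s["cx"],s["cy"]];print(u,v)
u,v=int(u),int(v)
cv2.imwrite("pics/w3.png",cv2.resize(s["img"][max(0,v-100):v+80,u-120:u+120,::-1],None,fx=3,fy=3));print(max(0,v-100),u-120)
E
```

```text
t: 3.22
eef_pos: [0.4965, 0.1307, 0.0999]
eef_rot: [-0.165, 3.136, 0.0]
ft_force: [0.7, 0.0, 0.2]
gripper_width: 0.0546
gripper_force: 0.0
317.3471465266785 234.36018308625904
134 197
```

View pics/w3.png

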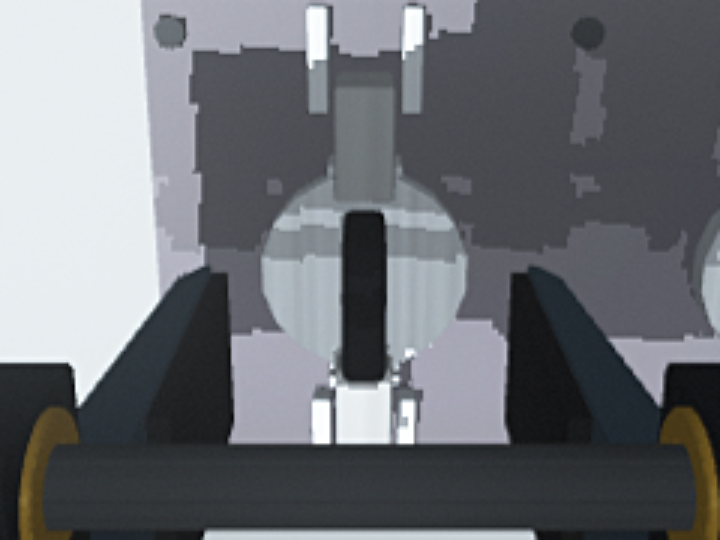

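The bar is at crop (364,295), between the pads and square to them, within about 1 mm of the prediction. I descend and grip.

```bash
python3 -m jog '{"linear":[[0,0.05,1.5],[0,0,1.5],[0,0,1],[0,0,0.5],[0,0,0],[0,0,0],[0,0,0],[0,0,0],[0,0,0],[0,0,0],[0,0,0],[0,0,0],[0,0,0]],"yaw":[0,0,0,0,0,0,0,0,0,0,0,0,0],"fingers":[0.4,0.4,0.4,0.4,0.4,0.7,0.95,0.95,0.95,0.95,0.95,0.95,0.95]}' 30
```

```text
t: 4.35
eef_pos: [0.4959, 0.131, 0.054]
eef_rot: [-0.165, 3.137, -0.0]
ft_force: [0.2, -2.6, 2.6]
gripper_width: 0.0096
gripper_force: 30.0
```

```bash
python3 -m jog '{"linear":[[0,0,0.2],[0,0,0.2],[0,0,0.15],[0,0,0.1],[0,0,0],[0,0,0],[0,0,0],[0,0,0],[0,0,0]],"yaw":[0,0,0,0,0,0,0,0,0],"fingers":[0.95,0.95,0.95,0.95,0.95,0.95,0.95,0.95,0.95]}'
```

```text
t: 5.1
eef_pos: [0.4959, 0.131, 0.0475]
eef_rot: [-0.165, 3.137, -0.0]
ft_force: [1.2, -4.6, 2.2]
gripper_width: 0.0098
gripper_force: 30.0
```

```bash
python3 -m jog '{"linear":[[0,0,0],[0,0,-0.3],[0,0,-0.3],[0,0,-0.4],[0,0,-0.4],[0,0,-0.4],[0,0,0],[0,0,0],[0,0,0]],"yaw":[0,0,0,0,0,0,0,0,0],"fingers":[0.95,0.95,0.95,0.95,0.95,0.95,0.95,0.95,0.95]}'
python3 - <<'E'
from h import *
s=snapshot("wrist");cv2.imwrite("pics/w4.png",s["img"][:,:,::-1])
E
```

```text
t: 5.85
eef_pos: [0.4958, 0.1311, 0.0655]
eef_rot: [-0.165, 3.137, -0.0]
ft_force: [-0.3, -4.0, 4.1]
gripper_width: 0.01
gripper_force: 30.0
```

View pics/w4.png

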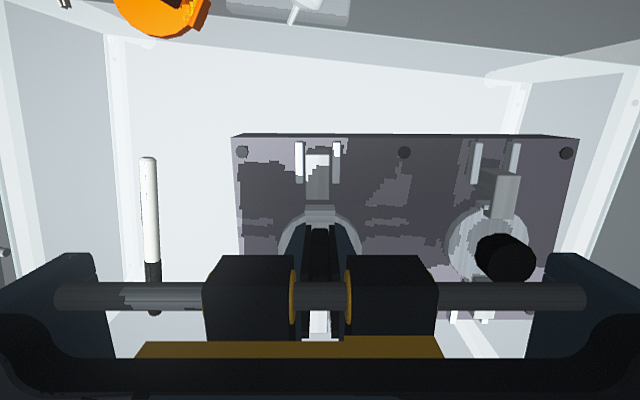

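The hook at (318,170) has slid back compared with the knob's at (508,190), and the cell has risen in the grip. I lift it out.

```bash
python3 -m jog '{"linear":[[0,0,-0.5],[0,0,-1],[0,0,-1],[0,0,-1.5],[0,0,-2],[0,0,-2],[0,0,-2],[0,0,0],[0,0,0],[0,0,0]],"yaw":[0,0,0,0,0,0,0,0,0,0],"fingers":[0.95,0.95,0.95,0.95,0.95,0.95,0.95,0.95,0.95,0.95]}'
python3 - <<'E'
from h import *
s=snapshot("wrist");T=np.load("T1.npy");C=T@s["T_tool_cam"]
print("seat",at(s,57,198.2,.032,C).round(4))
for x,y in[(422,42),(742,80),(763,367),(463,332)]: print(at(s,(x-400)/4+10,y/4+145,.024,C).round(4))
s=snapshot("top");i=s["img"][:,:,::-1]
print([at(s,337+x/4-100,127+y/4,.024,s["cam_to_world"]).round(4) for x,y in[(533,84),(666,87),(666,217),(531,215)]])
E
```

```text
t: 6.73
eef_pos: [0.4955, 0.1312, 0.1655]
eef_rot: [0.165, -3.137, -0.0]
ft_force: [-0.3, 0.3, -0.6]
gripper_width: 0.01
gripper_force: 30.0
seat [ 0.5446 -0.1687  0.032 ]
[ 0.5002 -0.2159  0.024 ]
[ 0.5021 -0.1253  0.024 ]
[ 0.593  -0.1282  0.024 ]
[ 0.5904 -0.2191  0.024 ]
[array([ 0.5944, -0.13  ,  0.024 ]), array([ 0.5898, -0.2213,  0.024 ]), array([ 0.4993, -0.2171,  0.024 ]), array([ 0.5029, -0.1254,  0.024 ])]
```

```bash
python3 -m jog '{"linear":[[-0.09,-2.4,0],[-0.09,-2.4,0],[-0.09,-2.4,0],[-0.09,-2.4,0],[-0.09,-2.4,0],[-0.09,-2.4,0],[-0.09,-2.4,0],[-0.09,-2.4,0],[-0.09,-2.4,0],[-0.09,-2.4,0],[-0.09,-2.4,0],[-0.09,-2.4,0],[-0.09,-2.4,0],[-0.09,-2.4,0],[-0.09,-2.4,0],[0,0,0]],"yaw":[0,0,0,0,0,0,0,0,0,0,0,0,0,0,0,0],"fingers":[0.95,0.95,0.95,0.95,0.95,0.95,0.95,0.95,0.95,0.95,0.95,0.95,0.95,0.95,0.95,0.95]}'
python3 -m jog '{"linear":[[0,0,0],[0,0,0],[0,0,0],[0,0,0],[0,0,0],[0,0,0],[0,0,0],[0,0,0],[0,0,0],[0,0,0],[0,0,0],[0,0,0],[0,0,0],[0,0,0],[0,0,0],[0,0,0],[0,0,0],[0,0,0],[0,0,0],[0,0,0]],"yaw":[5.5,5.5,5.5,5.5,5.5,5.5,5.5,5.5,5.5,5.5,5.5,5.5,5.5,5.5,5.5,5.5,5.5,4.5,0,0],"fingers":[0.95,0.95,0.95,0.95,0.95,0.95,0.95,0.95,0.95,0.95,0.95,0.95,0.95,0.95,0.95,0.95,0.95,0.95,0.95,0.95]}'
python3 - <<'E'
from h import *
o=observe();T=toolT(o);np.save("T2.npy",T);s=snapshot("wrist");cv2.imwrite("pics/w5.png",s["img"][:,:,::-1]);print(o["eef_pos"],T[:3,:3].round(3),o["joint_positions"].round(2))
C=T@s["T_tool_cam"];f=200/np.tan(np.radians(s["vertical_fov"]/2));q=np.linalg.inv(C)@[.5462,-.172,.032,1];print(q[:2]/q[2]*f+[s["cx"],s["cy"]])
E
```

```text
t: 8.17
eef_pos: [0.5473, -0.2292, 0.1645]
eef_rot: [0.161, -3.137, 0.001]
ft_force: [-0.9, 0.0, -1.5]
gripper_width: 0.0099
gripper_force: 30.0
t: 9.83
eef_pos: [0.5467, -0.225, 0.1648]
eef_rot: [-2.256, -2.185, 0.0]
ft_force: [0.1, 0.3, -1.3]
gripper_width: 0.0099
gripper_force: 30.0
[ 0.54665216 -0.22499394  0.16480452] [[ 0.032  0.999 -0.001]
 [ 0.999 -0.032  0.001]
 [ 0.001 -0.001 -1.   ]] [-0.49  0.5   1.49  0.    1.15 -0.46]
[318.2316097  140.19297113]
```

View pics/w5.png

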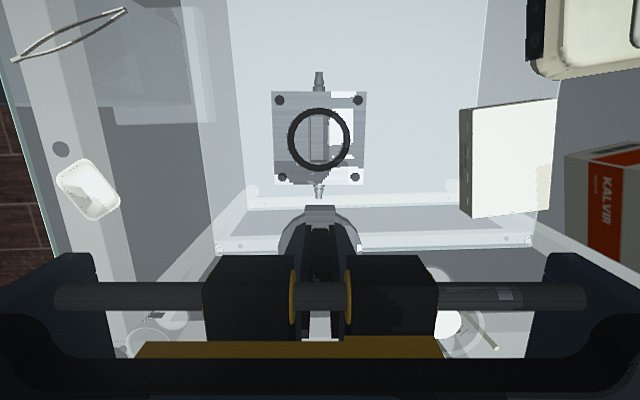

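The collar centre is at about (319,139.5), against a prediction of (318,140), and the holder is square to the tool. The cell's lug front is at about (319,206).

```bash
python3 - <<'E'
from h import *
T=np.load("T2.npy");s=snapshot("wrist");f=200/np.tan(np.radians(s["vertical_fov"]/2));Ci=np.linalg.inv(s["T_tool_cam"])
for z in(.013,.006,.003,-.001):
  q=Ci@[.029,0,z-0.002,1];print(z,q[:2]/q[2]*f+[s["cx"],s["cy"]])
C=T@s["T_tool_cam"];p=at(s,319,139.5,.032,C);print(p, T[:3,:3].T@(p-T[:3,3]))
g=cv2.cvtColor(s["img"],cv2.COLOR_RGB2GRAY);print(g[196:226,319])
E
```

```text
0.013 [320.73400464 200.1792619 ]
0.006 [320.77312222 203.56905334]
0.003 [320.79077598 205.09886619]
-0.001 [320.81520709 207.2159801 ]
[ 0.54695807 -0.17137078  0.032     ] [ 0.05352083 -0.00124932  0.13284027]
[196 204 209 226 233 232 232 240 222  70  86  90  95  86  96 115 116 113
 112 111 119 118 114 114 109 109 113 123 120 123]
```

```bash
python3 -m jog '{"linear":[[1.8,-0.03,0],[1.8,-0.04,0],[1.8,0,0],[0,0,1.5],[0,0,2],[0,0,2],[0,0,2],[0,0,1.5],[0,0,0.6],[0,0,0],[0,0,0],[0,0,0]],"yaw":[0,0,0,0,0,0,0,0,0,0,0,0],"fingers":[0.95,0.95,0.95,0.95,0.95,0.95,0.95,0.95,0.95,0.95,0.95,0.95]}'
python3 -m jog '{"linear":[[0,0,0.3],[0,0,0.3],[0,0,0.3],[0,0,0.3],[0,0,0],[0,0,0]],"yaw":[0,0,0,0,0,0],"fingers":[0.95,0.95,0.95,0.95,0.95,0.95]}'
```

```text
t: 10.93
eef_pos: [0.5488, -0.1717, 0.0704]
eef_rot: [2.258, 2.182, 0.001]
ft_force: [-0.9, -0.1, -1.4]
gripper_width: 0.0098
gripper_force: 30.0
t: 11.43
eef_pos: [0.548, -0.1714, 0.0572]
eef_rot: [-2.259, -2.183, 0.0]
ft_force: [-0.8, 0.2, -1.0]
gripper_width: 0.0099
gripper_force: 30.0
```

```bash
python3 -m jog '{"linear":[[0,-0.07,0],[0,0,0.2],[0,0,0.2],[0,0,0.2],[0,0,0],[0,0,0]],"yaw":[0,0,0,0,0,0],"fingers":[0.95,0.95,0.95,0.95,0.95,0.95]}'
```

```text
t: 11.93
eef_pos: [0.5474, -0.1714, 0.0512]
eef_rot: [-2.259, -2.183, 0.0]
ft_force: [-0.6, -0.0, -1.9]
gripper_width: 0.0099
gripper_force: 30.0
```

Now 8 mm into the slot with no force. I continue to just above flush.

```bash
python3 -m jog '{"linear":[[0,0,0.2],[0,0,0.2],[0,0,0.15],[0,0,0.1],[0,0,0.1],[0,0,0],[0,0,0],[0,0,0]],"yaw":[0,0,0,0,0,0,0,0],"fingers":[0.95,0.95,0.95,0.95,0.95,0.95,0.95,0.95]}'
```

```text
t: 12.6
eef_pos: [0.5475, -0.1715, 0.044]
eef_rot: [2.259, 2.183, 0.0]
ft_force: [0.1, -1.1, -1.7]
gripper_width: 0.0098
gripper_force: 30.0
```

```bash
python3 -m jog '{"linear":[[0,0,0.1],[0,0,0.05],[0,0,0],[0,0,0]],"yaw":[0,0,0,0],"fingers":[0.95,0.95,0.95,0.95]}'
```

```text
t: 12.93
eef_pos: [0.5476, -0.1715, 0.0427]
eef_rot: [2.259, 2.183, 0.0]
ft_force: [-1.8, 0.3, 4.7]
gripper_width: 0.0097
gripper_force: 30.0
```

Contact on the collar (4.7 N) at the expected height. I release and back off for a look.

```bash
python3 -m jog '{"linear":[[0,0,0],[0,0,0],[0,0,0],[0,0,0],[0,0,-0.5],[0,0,-1.5],[0,0,-2],[0,0,-3],[0,0,-3],[0,0,-2],[0,0,0],[0,0,0]],"yaw":[0,0,0,0,0,0,0,0,0,0,0,0],"fingers":[0.7,0.5,0.4,0.4,0.4,0.4,0.4,0.4,0.4,0.4,0.4,0.4]}'
python3 - <<'E'
from h import *
o=observe();C=toolT(o);s=snapshot("wrist");C=C@s["T_tool_cam"];f=200/np.tan(np.radians(s["vertical_fov"]/2));q=np.linalg.inv(C)@[.547,-.1715,.066,1];u,v=(q[:2]/q[2]*f+[s["cx"],s["cy"]]).astype(int);print(u,v)
t=snapshot("top")["img"]
a=cv2.resize(s["img"][v-65:v+65,u-65:u+65],(390,390));b=cv2.resize(t[140:230,210:420],None,fx=390/210,fy=390/210)
b=cv2.copyMakeBorder(b,0,390-b.shape[0],0,0,0);cv2.imwrite("pics/end.png",np.hstack([a,b[:,:400]])[:,:,::-1])
E
```

```text
t: 13.93
eef_pos: [0.548, -0.1717, 0.1637]
eef_rot: [2.258, 2.181, 0.002]
ft_force: [-0.0, 0.5, -0.3]
gripper_width: 0.055
gripper_force: 0.0
319 203
```

View pics/end.png

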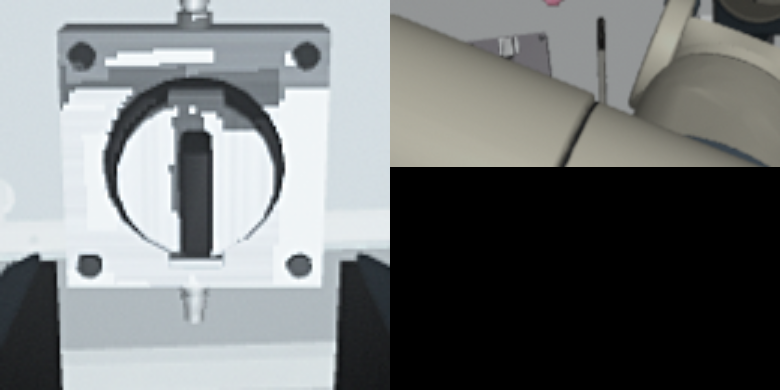

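The flange covers the collar evenly left and right, with the bar at crop (196,195) aligned with the barbs. The contact height matched flush seating, so I hand the job in.

```bash
python3 -c "
from cell import sign_off
print(sign_off())"
```

```text
the job is handed in; nothing more can be done
None
```

The job is handed in: the bar cell was pressed, sprung free and pulled out, then fitted into the filter holder, where it met the collar at the expected flush height, and let go; I never touched the knob cell, bottle or beaker, though I did not look at them again at the end, and the hand-in returned no verdict.

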